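# Empty the spent specimen pucks into the discard bin

## Robot

A 6-joint arm with a two-finger parallel gripper is mounted at the origin on the work surface. World frame = base frame: x ahead of the robot, y to its left, z up, the work surface at z = 0. Lengths are in m, angles in rad, forces in N, time in s.
With the tool pointing down it reaches from about 0.275 to 0.825 m from the base axis. Payload 5.2 kg.
Tool frame: the origin (TCP) lies between the finger pads; the fingertips stand 22 mm ahead of it and the grasp point (between the pads) lies 3 mm ahead of it; z points along the fingers, y is the line along which they close (so a half turn about z gives the same grasp; the last joint's range is limited). The gripper opens to 93 mm and grips with 3 to 60 N. Pads are 15 mm wide; open, the fingers measure 128 mm over their backs; the gripper's body (75 mm by 188 mm) begins 65 mm behind the grasp point.
Start: joints at [-1.413, 0.259, 1.535, -0, 1.348, -0.203], TCP at [0.194, -0.515, 0.241] pointing down, gripper open.
Joint ranges: [-3.14, 3.14], [-0.91, 2.08], [0.19, 2.58], [-1.22, 4.36], [0.22, 2.71], [-3.12, 3.12]. Speed limits (rad/s): [2.57, 2.57, 3.14, 3.14, 3.14, 3.14].

## Interface

Orientations are given as [roll, pitch, yaw] about the fixed x, y, z axes, in that order (R = Rz(yaw) Ry(pitch) Rx(roll)).
In Python, from cell import env gives the robot as it stands.
- The arm moves only by the tool send_rows, never from a script. Its argument "plan" is one flat list of numbers, 7 for each row, row after row: the turn, a rotation vector about the world's x, y, z as a fraction of full scale, then the shift along the world's x, y, z as a fraction of full scale, then the finger opening in mm, from 0 to 93. A call has 1 to 12 rows; each row shifts and turns the commanded pose from where the row before left it; what a row does not reach is not made up. Full scale, the value 1, is 0.12 m for a shift and 120 degrees for a turn. A row lasts 1/12 s, in which the tool goes at most 41.7 mm and 7.16 degrees, less where a joint would pass 70% of its speed; a pose out of reach is approached as far as the arm can. A call with a number of a shift or a turn outside -1 to 1 is refused whole. A call with a gripper value outside its range is refused whole. The fingers move at their own pace and stop on an object; "newtons" is the grip in N (left out, the last holds). Time passes only in rows, so rows that do not move let the fingers close. It gives the time, the measured TCP pose, the force, the opening and the grip force at its end, in the units of the state.
- env.get_obs(): the state, without advancing time (a new reading comes with each control period).
- env.read_camera(name): name is "scene" or "top"; returns (picture, depth): 420x560x3 uint8, red, green, blue; 420x560 float32, m along the optical axis (not along the pixel's ray), 0 where there is no reading.
- env.camera_params(name): a dict with "fx", "fy", "cx", "cy" (pixels), "extrinsics" (4x4, takes a point from camera to world coordinates). Camera axes: x right, y down, z forward; pixel columns grow to the right and rows downward; lengths in m; the calibration is good to about 2 mm. A picture is of the moment at which its call begins. camera_params takes no time and is no camera call.
- env.finish_job(): hands the job in; it is judged then, once.
The state is a dict: "time_s": time; "joint_pos": joint angles; "qvel": joint speeds; "joint_torque": joint torques, N m; "eef_pos": TCP position; "orientation": TCP orientation; "ft_force": force on the tool from outside, world axes, zero at the start; "ft_torque": the same for the moment, N m; "width": opening from 0.0 (shut) to 1.0 (fully open); "gripper_force": force on a finger pad.
Only numpy, scipy, OpenCV 4.12 (cv2) and the standard library are available. Lean on these libraries where they do the work, as an engineer would, in place of code of your own. Each camera call takes 0.05 s, during which the arm holds its last target. There are 200 camera calls.

## Task

Swing the lid of the discard bin well aside, pick up the specimen tray by its grip, tip it over the bin so that all four spent pucks slide off its spout into the bin, then stand the empty tray upright on the middle of the rubber mat. Last, once the tray is down, swing the lid fully back over the bin. Leave the spray can, the eyepiece and the soft case where they are.

Things in the scene. Friction and masses are not known exactly. Their poses are not given: they have to be found in the camera images.
- bin: fixed round steel discard bin, 180 mm outside diameter, 170 mm inside, 110 mm tall, floor 6 mm thick, open at the top. Origin: centre of its underside on the bench; z up. Its lid pivots on an upright pin beside the rim at its own -y side (102 mm from the centre).
- bin_mouth (a point): centre of the bin's mouth, in the plane of the rim (110 mm above the bench); same axes as the bin.
- lid (a joint): swivel angle (rad) of the bin's lid, a flat round metal plate, 184 mm across, 6 mm thick, underside 112 mm above the bench, turning level about an upright pin: 0 = covers the bin fully (end stop), grows counter-clockwise seen from above to 1.8 (end stop); from 1.55 on it is well aside. It stays where it is left and may start ajar.
- lid_knob (a point): middle of the round black knob on the lid, the place to grip: diameter 28 mm, 24 mm tall, its top 154 mm above the bench and 12 mm above this point; on a 16 mm neck. 140 mm from the pivot pin.
- lid_pivot (a point): point on the lid's pivot axis at the lid's underside; the x, y axes turn with the lid, its +y points from the pin to the knob. The hub here stands 12 mm above this point.
- tray: loose steel tray, 0.18 kg, 150 mm long in x, 92 mm wide in y (98 over the handle), side and back walls 26 mm high, all 3 mm thick. Its +x end is the spout: no wall, the last 30 mm of floor ramps up by 6 mm. Two upright straps at x = 0 carry a cross plate over the middle as a handle. Origin: centre of its underside; +x to the spout, z up.
- tray_grip (a point): centre of the handle's cross plate, 78 mm above the tray's underside: runs along the tray's y, 80 mm free between the uprights, 10 mm thick, 26 mm tall, leaning back: its top is tilted 0.44 rad (25 degrees) from vertical towards the tray's -x end. Same axes as the tray. Pinch it across its thickness, fingers along the plate. Pucks slide out below it.
- tray_spout (a point): middle of the lip of the spout, 75 mm ahead (+x) of the tray's centre and 8 mm above its underside; same axes as the tray.
- mat_top (a point): centre of the top face of the fixed black rubber mat, 220 mm (x) by 200 mm (y), 4 mm thick, on the bench; z up. The empty tray goes here, any way round.
- duster: bystander: blue spray can, 60 mm diameter, 170 mm tall, standing; origin at the centre of its base.
- eyepiece: bystander: black microscope eyepiece, up to 42 mm diameter, 60 mm tall, standing; origin at the centre of its base.
- case: bystander: flat grey soft case, 90 x 160 x 40 mm; origin at the centre of its underside.
- puck0_mid (a point): middle of a spent specimen puck: black resin disc, 29 mm diameter, 18 mm tall, 16 g, lying flat in the tray at the start.
- puck1_mid (a point): middle of a spent specimen puck: black resin disc, 29 mm diameter, 18 mm tall, 16 g, lying flat in the tray at the start.
- puck2_mid (a point): middle of a spent specimen puck: black resin disc, 29 mm diameter, 18 mm tall, 16 g, lying flat in the tray at the start.
- puck3_mid (a point): middle of a spent specimen puck: black resin disc, 29 mm diameter, 18 mm tall, 16 g, lying flat in the tray at the start.

How it is judged:
On the way, in this order (a step that is already met when the one before it is completed fails the run):
1. the lid is swung well aside (1.5 rad or more) (value of joint lid above 1.5 rad), for 0.1 s.
2. the tray is tipped by more than 30 degrees with its spout above the bin's mouth (angle between tray's own z axis and vertical above 0.52 rad and horizontal distance between tray_spout and bin_mouth below 0.11 m and height (world z) of tray_spout above 0.1 m), for 0.1 s.
3. all four pucks are in the bin (horizontal distance between each of puck0_mid, puck1_mid, puck2_mid, puck3_mid and bin_mouth below 0.085 m and z of each of puck0_mid, puck1_mid, puck2_mid, puck3_mid in the frame of bin_mouth below -0.01 m), for 0.2 s.
4. the tray stands upright on the middle of the mat, let go, with the lid still open (horizontal distance between tray and mat_top below 0.045 m and z of tray in the frame of mat_top below 0.006 m and angle between tray's own z axis and vertical below 0.08 rad and linear speed of tray below 0.02 m/s and contact force between the fingers and tray below 0.1 N and value of joint lid above 1 rad), for 0.2 s.
5. the lid is back over the bin (value of joint lid below 0.1 rad), for 0.2 s.
At the end, for the whole second after the job is handed in: All four pucks lie inside the bin below its rim; the tray stands upright (within 0.08 rad), flat on the mat with its centre within 45 mm of the mat's centre, let go and at rest; the lid covers the bin (joint under 0.1 rad) (all of step 3 and horizontal distance between tray and mat_top below 0.045 m and z of tray in the frame of mat_top below 0.006 m and angle between tray's own z axis and vertical below 0.08 rad and linear speed of tray below 0.02 m/s and value of joint lid below 0.1 rad and linear speed of each of puck0, puck1, puck2, puck3 below 0.03 m/s); the robot touches nothing.
It fails at once if the spray can is shifted by more than 30 mm or knocked over (distance of duster from where it was at the start of the episode above 0.03 m or angle between duster's own z axis and vertical above 0.5 rad).
It fails at once if the eyepiece is shifted by more than 30 mm or knocked over (distance of eyepiece from where it was at the start of the episode above 0.03 m or angle between eyepiece's own z axis and vertical above 0.5 rad).
It fails at once if the soft case is shifted by more than 30 mm or knocked over (distance of case from where it was at the start of the episode above 0.03 m or angle between case's own z axis and vertical above 0.5 rad).
It also fails if it takes over 72 s, if anything falls off the work surface, if the arm or the gripper's body presses on something with over 40 N, if the wrist force passes 120 N, or if a joint passes its speed limit or range.

## Working session

There is one attempt and no reset: what is moved stays moved. The work goes in short steps, Python scripts to look and compute and a tool call to move; the robot and the scene stay as the last step left them, time stands still between calls to the robot, and variables do not carry over. Pictures are saved under pics/ and viewed, at most 10 in all, crops included, and the job is handed in when it is done.

Besides the shell and the picture viewer there is one more tool, called after "Call:" as a command line: name --argument value ..., lists and objects as JSON in quotes. send_rows: Moves the arm, as the interface text tells. Shift numbers are shares of 0.12 m and turn numbers shares of 120 degrees, none past 1 either way. Its arguments: {"type":"object","properties":{"plan":{"type":"array"},"newtons":{"type":"number"}},"required":["plan"]}

```bash
mkdir -p pics; ls
cat > h.py <<'E'
import numpy as np, cv2
from cell import env
def cam(n):
    im,d=env.read_camera(n); p=env.camera_params(n); T=np.array(p["extrinsics"])
    v,u=np.mgrid[:420,:560]
    P=np.stack([(u-p["cx"])/p["fx"]*d,(v-p["cy"])/p["fy"]*d,d],-1)@T[:3,:3].T+T[:3,3]
    P[d==0]=np.nan
    return im,P,p,T
def ray(p,T,u,v,z):
    r=T[:3,:3]@np.array([(u-p["cx"])/p["fx"],(v-p["cy"])/p["fy"],1]); return T[:3,3]+r*(z-T[2,3])/r[2]
E
python3 - <<'E'
from h import *
for n in("top","scene"):
    im,P,p,T=cam(n); cv2.imwrite(f"pics/{n}0.png",im[:,:,::-1]); np.savez(f"{n}0.npz",im=im,P=P)
    print(n,p["fx"],p["cx"],p["cy"],T.round(3).tolist())
o=env.get_obs(); print(o)
E
```

```text
pics
top 535.1405407184714 278.80126495493687 219.45108635702104 [[-0.019, -0.997, 0.07, 0.442], [-1.0, 0.02, 0.022, -0.014], [-0.023, -0.069, -0.997, 1.545], [0.0, 0.0, 0.0, 1.0]]
scene 538.4839808905913 287.72207701151433 204.7431613960615 [[0.467, 0.744, -0.478, 1.163], [0.884, -0.392, 0.253, -0.342], [0.001, -0.54, -0.841, 1.175], [0.0, 0.0, 0.0, 1.0]]
{'time_s': 0.1, 'joint_pos': array([-1.41279357e+00,  2.59253475e-01,  1.53594703e+00,  1.72714386e-05,
        1.34800864e+00, -2.02791721e-01]), 'qvel': array([ 0.00031289, -0.00207953, -0.0032012 ,  0.00031656,  0.00128452,
       -0.00041836]), 'joint_torque': array([ 4.00558449e-03, -4.38208759e+01, -2.84642315e+01,  7.23300339e-02,
        3.62938887e-02, -5.19439391e-05]), 'eef_pos': array([ 0.19411966, -0.51412636,  0.23992046]), 'orientation': array([-3.14001268e+00, -3.42061766e-04,  3.60790375e-01]), 'ft_force': array([-0.45085079,  0.42827371,  0.65017996]), 'ft_torque': array([ 0.06018189, -0.01155655, -0.04358742]), 'gripper_force': 0.0, 'width': 1.000230531194501}
```

View pics/top0.png

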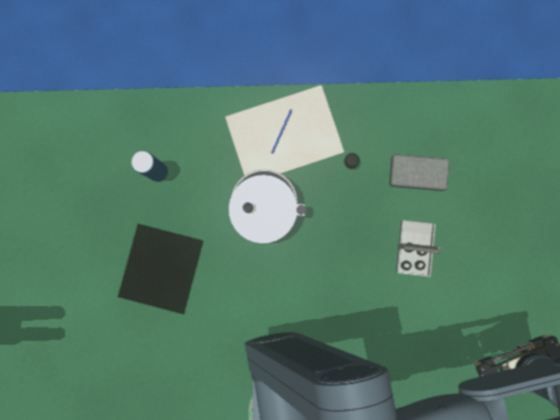

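View pics/scene0.png

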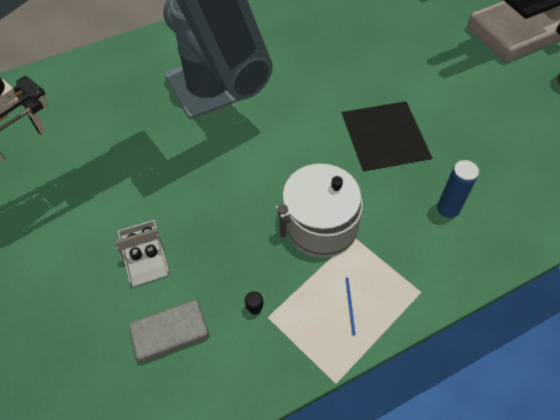

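The top view shows the lid at (263,207), knob (248,208), pivot (302,210), tray (416,248), mat (161,269), can (143,162), eyepiece (352,160) and case (420,172). The scene view agrees: tray (145,253), knob (337,183). I still need to tell which end of the tray is the spout.

Run:
```python
from h import *
a=np.load("top0.npz");b=np.load("scene0.npz")
A=cv2.resize(a["im"][205:290,380:460],None,fx=5,fy=5,interpolation=2)
B=cv2.resize(b["im"][205:290,105:185],None,fx=5,fy=5,interpolation=2)
cv2.imwrite("pics/crop.png",np.hstack([A,B])[:,:,::-1])
P=a["P"];Q=b["P"]
tp=env.camera_params("top");tT=np.array(tp["extrinsics"]);sp=env.camera_params("scene");sT=np.array(sp["extrinsics"])
im=a["im"].astype(int)
def blob(m,z,name):
    n,l,s,c=cv2.connectedComponentsWithStats(m.astype(np.uint8))
    i=1+np.argmax(s[1:,4]); cnt=np.argwhere(l==i)[:,::-1].astype(np.float32)
    r=cv2.minAreaRect(cnt); bx=np.array([ray(tp,tT,u,v,z)[:2] for u,v in cv2.boxPoints(r)])
    print(name,s[i,4],"cen",c[i].round(1),ray(tp,tT,*c[i],z).round(3),"box",bx.round(3).tolist(), "size",np.linalg.norm(bx[1]-bx[0]).round(3),np.linalg.norm(bx[2]-bx[1]).round(3)); return l==i
def win(u0,u1,v0,v1):
    w=np.zeros((420,560),bool);w[v0:v1,u0:u1]=1;return w
z=P[...,2]; s=im.sum(2)
blob(win(110,210,215,325)&(s<75),.004,"mat")
blob(win(225,310,165,245)&(z>.105)&(z<.126),.118,"lid")
blob(win(225,300,165,245)&(z>.135),.154,"knob")
blob(win(296,312,195,225)&(z>.08),.124,"hub")
blob(win(335,370,145,175)&(z>.03),.06,"eyepiece")
blob(win(380,460,145,195)&(z>.025),.04,"case")
blob(win(120,175,145,190)&(z>.14),.17,"duster")
blob(win(390,445,215,290)&(z>.05),.09,"handle")
blob(win(390,445,215,290)&(z>.005)|(win(390,445,215,290)&(s>420)),.026,"tray")
# handle from scene depth
m=(Q[...,2]>.055)&(Q[...,2]<.1)&(Q[...,1]<-.15)&(Q[...,0]>.25)&(Q[...,0]<.6)&(Q[...,1]>-.45)
h=Q[m];print(len(h),h.min(0).round(3),h.max(0).round(3),np.median(h,0).round(3))
for zz in(.06,.07,.08,.088):
    k=h[abs(h[:,2]-zz)<.004]; print(zz,len(k),k.mean(0).round(3) if len(k) else 0)
for n,PP in(("t",P),("s",Q)):
    k=PP[(PP[...,2]>.135)&(PP[...,2]<.17)&(PP[...,0]>.3)&(PP[...,0]<.55)&(abs(PP[...,1])<.15)]; print(n,"knob",len(k),k.mean(0).round(3),k[:,2].max().round(3))
```

```text
Traceback (most recent call last):
ValueError: attempt to get argmax of an empty sequence
```

View pics/crop.png

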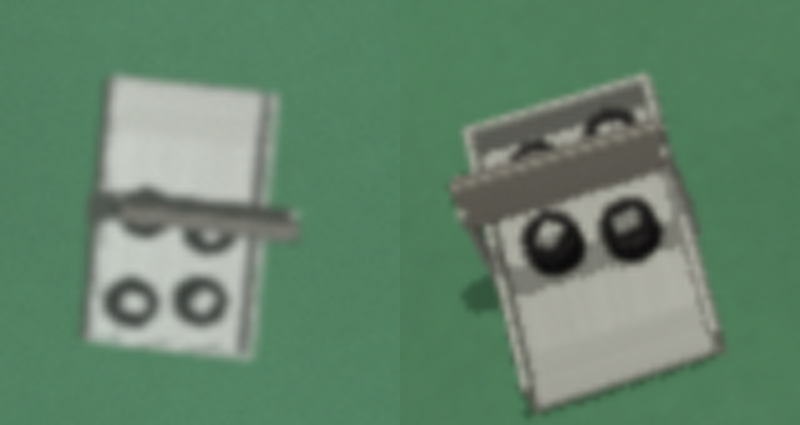

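The crop shows the spout at the tray's image-top end (world +x), with the ramp near (190,110). The back wall is towards the robot and the handle is near (195,215).

```bash
cat > m.py <<'E'
from h import *
a=np.load("top0.npz");b=np.load("scene0.npz")
P=a["P"];Q=b["P"]
tp=env.camera_params("top");tT=np.array(tp["extrinsics"]);sp=env.camera_params("scene");sT=np.array(sp["extrinsics"])
im=a["im"].astype(int)
def blob(m,z,name):
    n,l,s,c=cv2.connectedComponentsWithStats(m.astype(np.uint8))
    if n<2: print(name,"none"); return
    i=1+np.argmax(s[1:,4]); cnt=np.argwhere(l==i)[:,::-1].astype(np.float32)
    r=cv2.minAreaRect(cnt); bx=np.array([ray(tp,tT,u,v,z)[:2] for u,v in cv2.boxPoints(r)])
    print(name,s[i,4],"cen",c[i].round(1),ray(tp,tT,*c[i],z).round(3),"box",bx.round(3).tolist(), "size",np.linalg.norm(bx[1]-bx[0]).round(3),np.linalg.norm(bx[2]-bx[1]).round(3))
def win(u0,u1,v0,v1):
    w=np.zeros((420,560),bool);w[v0:v1,u0:u1]=1;return w
z=P[...,2]; s=im.sum(2)
print("green/mat px",im[290,100],im[269,161],z[290,100],z[269,161],"lid",im[220,265],z[220,265],P[350,200])
blob(win(110,210,215,325)&(im[...,1]<50),.004,"mat")
blob(win(225,300,165,245)&(z>.105)&(z<.128),.118,"lid")
blob(win(225,300,165,250)&(im.min(2)>140),.118,"lidcol")
blob(win(225,300,165,245)&(z>.135),.154,"knob")
blob(win(235,262,195,222)&(s<250),.154,"knobcol")
blob(win(296,312,195,225)&(z>.08),.124,"hub")
blob(win(335,370,145,175)&(z>.03),.06,"eyepiece")
blob(win(380,460,145,195)&(z>.025),.04,"case")
blob(win(120,175,145,190)&(z>.14),.17,"duster")
blob(win(390,445,215,290)&(z>.05),.09,"handle")
blob(win(390,445,215,290)&(im[...,0]>110),.02,"traycol")
m=(Q[...,2]>.055)&(Q[...,2]<.1)&(Q[...,1]<-.15)&(Q[...,0]>.25)&(Q[...,0]<.6)&(Q[...,1]>-.45)
h=Q[m];print(len(h),h.min(0).round(3),h.max(0).round(3),np.median(h,0).round(3))
for zz in(.06,.07,.08,.088):
    k=h[abs(h[:,2]-zz)<.004]; print(zz,len(k),k.mean(0).round(3) if len(k) else 0)
for n,PP in(("t",P),("s",Q)):
    k=PP[(PP[...,2]>.135)&(PP[...,2]<.17)&(PP[...,0]>.3)&(PP[...,0]<.55)&(abs(PP[...,1])<.15)]
    if len(k): print(n,"knob",len(k),k.mean(0).round(3),k[:,2].max().round(3))
E
python3 m.py
```

```text
green/mat px [ 81 132  99] [45 51 44] -0.0011082045362442727 0.009340085979646418 lid [214 218 224] 0.11606761225186957 [ 0.18054899  0.25242278 -0.00251012]
mat 45 cen [157.2 262.3] [0.433 0.373 0.004] box [[0.445, 0.393], [0.45, 0.355], [0.422, 0.351], [0.416, 0.388]] size 0.038 0.028
lid 3724 cen [263.2 207.5] [0.575 0.059 0.118] box [[0.626, 0.188], [0.708, 0.016], [0.532, -0.066], [0.451, 0.104]] size 0.19 0.194
lidcol 4166 cen [263.6 204. ] [0.584 0.057 0.118] box [[0.692, 0.149], [0.688, -0.04], [0.478, -0.035], [0.482, 0.152]] size 0.189 0.21
knob 94 cen [247.1 207.2] [0.573 0.099 0.154] box [[0.587, 0.112], [0.587, 0.086], [0.56, 0.086], [0.561, 0.112]] size 0.026 0.026
knobcol 4 cen [248.  204.5] [0.58  0.096 0.154] box [[0.582, 0.099], [0.583, 0.098], [0.579, 0.094], [0.578, 0.095]] size 0.002 0.006
hub 114 cen [299.8 209. ] [ 0.568 -0.039  0.124] box [[0.598, -0.03], [0.597, -0.054], [0.549, -0.053], [0.55, -0.029]] size 0.024 0.048
eyepiece 190 cen [351.  160.2] [ 0.708 -0.186  0.06 ] box [[0.729, -0.168], [0.728, -0.207], [0.686, -0.205], [0.686, -0.166]] size 0.039 0.042
case 1791 cen [419.  171.9] [ 0.674 -0.379  0.04 ] box [[0.637, -0.293], [0.728, -0.304], [0.71, -0.464], [0.62, -0.453]] size 0.091 0.161
duster 441 cen [143.4 162.5] [0.695 0.367 0.17 ] box [[0.726, 0.397], [0.724, 0.336], [0.664, 0.337], [0.665, 0.397]] size 0.061 0.061
handle 249 cen [419.5 247.6] [ 0.46  -0.361  0.09 ] box [[0.458, -0.308], [0.475, -0.31], [0.462, -0.414], [0.445, -0.412]] size 0.017 0.105
traycol 809 cen [417.4 232.7] [ 0.503 -0.373  0.02 ] box [[0.476, -0.32], [0.543, -0.33], [0.53, -0.426], [0.463, -0.417]] size 0.068 0.097
495 [ 0.446 -0.417  0.055] [ 0.478 -0.318  0.098] [ 0.463 -0.368  0.084]
0.06 4 [ 0.469 -0.369  0.061]
0.07 66 [ 0.468 -0.371  0.071]
0.08 148 [ 0.466 -0.367  0.08 ]
0.088 192 [ 0.46  -0.368  0.088]
```

Call:
send_rows --plan '[0,0,0.027,0.14,0.23,0,60,0,0,0.027,0.14,0.23,0,60,0,0,0.027,0.14,0.23,0,60,0,0,0.027,0.14,0.23,0,60,0,0,0.027,0.14,0.23,0,60,0,0,0.027,0.14,0.23,0,60,0,0,0.027,0.14,0.23,0,60,0,0,0.027,0.14,0.23,0,60,0,0,0.027,0.14,0.23,0,60,0,0,0.027,0.14,0.23,0,60,0,0,0.027,0.14,0.23,0,60,0,0,0.027,0.14,0.23,0,60]' --newtons 15

```text
time_s: 1.1
eef_pos: [0.3961, -0.1818, 0.2405]
orientation: [-3.141, -0.0, 1.042]
ft_force: [1.5, 0.5, -0.9]
width: 0.646
gripper_force: 0.0
```

Call:
send_rows --plan '[0,0,0.027,0.16,0.25,0,60,0,0,0.027,0.16,0.25,0,60,0,0,0.027,0.16,0.25,0,60,0,0,0.027,0.16,0.25,0,60,0,0,0.027,0.16,0.25,0,60,0,0,0.027,0.16,0.25,0,60,0,0,0.027,0.16,0.25,0,60,0,0,0.027,0.16,0.25,0,60,0,0,0.02,0.16,0.25,0,60,0,0,0,0,0,0,60,0,0,0,0,0,0,60]'

```text
time_s: 2.02
eef_pos: [0.5686, 0.0881, 0.2396]
orientation: [-3.14, 0.0, 1.537]
ft_force: [-0.4, 0.1, -0.1]
width: 0.643
gripper_force: 0.0
```

Call:
send_rows --plan '[0,0,0,0.04,0.09,0,60,0,0,0,0,0,-0.2,60,0,0,0,0,0,-0.2,60,0,0,0,0,0,-0.2,60,0,0,0,0,0,-0.17,60,0,0,0,0,0,0,60,0,0,0,0,0,0,20,0,0,0,0,0,0,20,0,0,0,0,0,0,20,0,0,0,0,0,0,20,0,0,0,0,0,0,20,0,0,0,0,0,0,20]'

```text
time_s: 3.02
eef_pos: [0.5739, 0.0974, 0.1493]
orientation: [3.14, 0.0, 1.534]
ft_force: [-0.0, -0.4, 2.9]
width: 0.299
gripper_force: 15.0
```

Call:
send_rows --plan '[0,0,0,-0.175,-0.004,0,20,0,0,0,-0.172,-0.03,0,20,0,0,0,-0.166,-0.056,0,20,0,0,0,-0.155,-0.08,0,20,0,0,0,0,0,0,20,0,0,0,0,0,0,20]'

```text
time_s: 3.52
eef_pos: [0.4923, 0.0774, 0.1494]
orientation: [3.141, -0.001, 1.533]
ft_force: [-4.3, 4.0, 7.8]
width: 0.294
gripper_force: 15.0
```

Call:
send_rows --plan '[0,0,0,-0.142,-0.102,0,20,0,0,0,-0.125,-0.122,0,20,0,0,0,-0.105,-0.14,0,20,0,0,0,-0.083,-0.154,0,20,0,0,0,-0.059,-0.165,0,20,0,0,0,-0.034,-0.172,0,20,0,0,0,-0.008,-0.175,0,20,0,0,0,0.009,-0.116,0,20,0,0,0,0,0,0,20,0,0,0,0,0,0,20]'

```text
time_s: 4.35
eef_pos: [0.4279, -0.061, 0.1484]
orientation: [3.141, 0.0, 1.532]
ft_force: [0.6, 0.2, -1.3]
width: 0.221
gripper_force: 0.0
```

Run:
```python
from h import *
L=[]
for n in("top","scene"):
    im,P,p,T=cam(n); np.savez(f"{n}1.npz",im=im,P=P)
    L.append(im[100:300,170:370] if n=="top" else im[60:260,220:420])
cv2.imwrite("pics/l1.png",cv2.resize(np.hstack(L),None,fx=2,fy=2)[:,:,::-1])
```

```text
(no output)
```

View pics/l1.png

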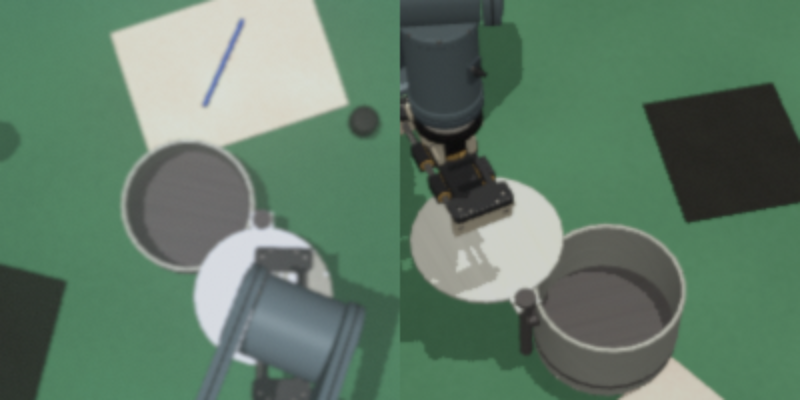

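The lid is swung well out: its centre is near (301,247) in top coordinates, and the open bin rim is centred near (263,203). I'll measure the angle.

```bash
cat > m2.py <<'E'
import sys; from h import *
k=sys.argv[1]
a=np.load(f"top{k}.npz");b=np.load(f"scene{k}.npz")
from numpy.linalg import lstsq,norm
def circ(X):
    s=lstsq(np.c_[2*X,np.ones(len(X))],(X**2).sum(1),rcond=None)[0]; return s[:2],(s[2]+s[:2]@s[:2])**.5
for n,PP in(("top",a["P"]),("scene",b["P"])):
    m=(PP[...,2]>.1)&(PP[...,2]<.115)&(PP[...,0]>.45)&(PP[...,0]<.72)&(PP[...,1]>-.03)&(PP[...,1]<.2)
    X=PP[m][:,:2]; c,r=circ(X)
    for _ in range(5):
        g=abs(norm(X-c,axis=1)-.0875)<.006; c,r=circ(X[g])
    print(n,"rim",c.round(4),round(r,4),g.sum())
    m=((PP[...,2]>.116)&(PP[...,2]<.13)&(abs(PP[...,1]+.043)<.015)&(abs(PP[...,0]-.567)<.015)); print("hub",PP[m].mean(0).round(4),m.sum())
    m=(PP[...,2]>.108)&(PP[...,2]<.126)&(PP[...,0]>.34)&(PP[...,0]<.56)&(PP[...,1]>-.2)&(PP[...,1]<.08)
    X=PP[m][:,:2].astype(np.float32); h=cv2.convexHull(X)[:,0]; c,r=circ(h)
    for _ in range(8):
        g=abs(norm(h-c,axis=1)-.092)<.005; c,r=circ(h[g])
    print("lid",c.round(4),round(r,4),g.sum(),len(X))
E
python3 m2.py 1
```

```text
top rim [0.5906 0.0582] 0.0871 372
hub [ 0.5654 -0.0415  0.1225] 95
lid [ 0.4668 -0.0395] 0.0913 28 1473
scene rim [0.5931 0.0561] 0.0871 607
hub [ 0.568  -0.0439  0.123 ] 132
lid [ 0.4678 -0.0414] 0.0923 28 2961
```

Call:
send_rows --plan '[0,0,0,0,0,0,50,0,0,0,0,0,0.3,50,0,0,0,0,0,0.3,50,0,0,-0.046,0,-0.1,0.3,50,-0.0047,-0.0344,0,-0.01,-0.3,0,50,-0.0047,-0.0344,0,-0.01,-0.3,0,50,-0.0047,-0.0344,0,-0.01,-0.3,0,50,-0.0047,-0.0344,0,-0.01,-0.3,0,50,-0.0047,-0.0344,0,-0.01,-0.3,0,50,-0.0047,-0.0344,0,-0.01,-0.3,0,50,0,0,0,-0.01,-0.3,0,50,0,0,0,0,0,0,50]'

```text
time_s: 5.45
eef_pos: [0.4183, -0.3303, 0.2563]
orientation: [2.704, 0.004, 1.431]
ft_force: [0.4, -1.9, -0.1]
width: 0.539
gripper_force: 0.0
```

```bash
python3 - <<'E'
from h import *
from scipy.spatial.transform import Rotation as R
for n in("top","scene"):
    im,P,p,T=cam(n); np.savez(f"{n}2.npz",im=im,P=P)
o=env.get_obs(); r=R.from_euler("xyz",o["orientation"]); print(o["eef_pos"],o["joint_pos"].round(2),r.as_matrix().round(3))
ps=-.135; h=np.array([np.cos(ps),np.sin(ps),0]); s,c=np.sin(.436),np.cos(.436)
tz=s*h-np.array([0,0,c]); ty=c*h+np.array([0,0,s]); tx=np.cross(ty,tz)
D=R.from_matrix(np.c_[tx,ty,tz])*r.inv(); print("turn frac",(np.degrees(D.as_rotvec())/120).round(4))
pre=np.array([.461,-.366,.081])-tz*.1; print("tz",tz.round(3),"shift frac",((pre-o["eef_pos"])/.12).round(3))
E
python3 m2.py 2
```

```text
[ 0.41890555 -0.32509282  0.25575488] [-1.11  0.02  1.87  0.42  1.04 -1.15] [[ 0.135  0.898  0.418]
 [ 0.991 -0.123 -0.057]
 [ 0.     0.422 -0.907]]
turn frac [-0.0002 -0.0003  0.0002]
tz [ 0.418 -0.057 -0.906] shift frac [ 0.002 -0.294 -0.701]
top rim [0.5885 0.0569] 0.0879 309
hub [ 0.5648 -0.0415  0.1229] 100
lid [ 0.4663 -0.0396] 0.0916 39 3623
scene rim [0.5931 0.0563] 0.087 607
hub [ 0.5689 -0.0441  0.1231] 132
lid [ 0.4674 -0.0408] 0.0929 32 3611
```

Call:
send_rows --plan '[0,0,0,0,-0.15,-0.3,50,0,0,0,0,-0.144,-0.2,50,0,0,0,0,0,-0.2,50,0,0,0,0.087,-0.012,-0.189,50,0,0,0,0.087,-0.012,-0.189,50,0,0,0,0.087,-0.012,-0.189,50,0,0,0,0.087,-0.012,-0.189,50,0,0,0,0,0,0,50,0,0,0,0,0,0,50]'

```text
time_s: 6.3
eef_pos: [0.4616, -0.3626, 0.0806]
orientation: [2.707, -0.002, 1.441]
ft_force: [-0.3, 0.4, 1.6]
width: 0.54
gripper_force: 0.0
```

Run:
```python
from h import *
L=[]
for n in("top","scene"):
    im,P,p,T=cam(n)
    L.append(im[190:310,360:480] if n=="top" else im[180:300,80:200])
cv2.imwrite("pics/g.png",cv2.resize(np.hstack(L),None,fx=3,fy=3)[:,:,::-1])
print(env.get_obs()["eef_pos"],env.get_obs()["ft_force"])
```

```text
[ 0.46162388 -0.3647578   0.08271403] [0.28898982 0.1689393  0.95633296]
```

View pics/g.png

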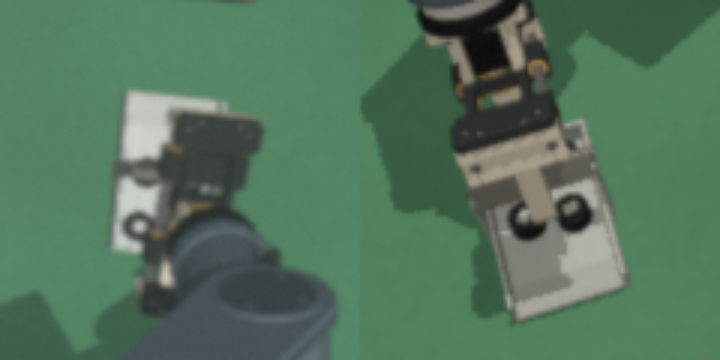

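The fingers straddle the handle plate about its middle (scene crop, around (530,190)), so I'll close.

Call:
send_rows --plan '[0,0,0,0,0,0,2,0,0,0,0,0,0,2,0,0,0,0,0,0,2,0,0,0,0,0,0,2,0,0,0,0,0,0,2,0,0,0,0,0,0,2,0,0,0,0,0,0.1,2,0,0,0,0,0,0.1,2,0,0,0,0,0,0,2]' --newtons 45

```text
time_s: 7.15
eef_pos: [0.4613, -0.3663, 0.107]
orientation: [2.704, 0.003, 1.437]
ft_force: [0.3, -0.7, -2.1]
width: 0.106
gripper_force: 45.0
```

Call:
send_rows --plan '[0,0,0,0,0,0.2,2,0,0,0,0,0,0.3,2,0,0,0,0,0,0.3,2,0,0,0,0,0,0.3,2,0,0,0,0,0,0.2,2,0,0,0,0,0,0.08,2,0,0,0.007,0.018,0.1,0,2,0,0,0.007,0.018,0.2,0,2,0,0,0.007,0.018,0.25,0,2,0,0,0.007,0.018,0.25,0,2,0,0,0.007,0.018,0.25,0,2,0,0,0.007,0.018,0.25,0,2]'

```text
time_s: 8.15
eef_pos: [0.4724, -0.2063, 0.2673]
orientation: [2.71, -0.004, 1.527]
ft_force: [0.9, -0.6, -3.3]
width: 0.103
gripper_force: 45.0
```

Call:
send_rows --plan '[0,0,0.007,0.018,0.25,0,2,0,0,0.007,0.018,0.25,0,2,0,0,0.007,0.018,0.25,0,2,0,0,0.007,0.018,0.25,0,2,0,0,0.007,0.018,0.25,0,2,0,0,0.007,0.018,0.25,0,2,0,0,0.007,0.018,0.25,0,2,0,0,0.007,0.018,0.2,0,2,0,0,0.007,0.018,0.12,0,2,0,0,0.007,0.018,0.07,0,2,0,0,0,0,0,0,2,0,0,0,0,0,0,2]'

```text
time_s: 9.15
eef_pos: [0.4946, 0.0477, 0.2692]
orientation: [2.708, 0.0, 1.673]
ft_force: [0.2, -1.3, -3.3]
width: 0.102
gripper_force: 45.0
```

Run:
```python
from h import *
from scipy.spatial.transform import Rotation as R
im,P,p,T=cam("scene"); cv2.imwrite("pics/s3.png",im[:,:,::-1])
o=env.get_obs(); r=R.from_euler("xyz",o["orientation"]); m=r.as_matrix(); print(o["eef_pos"],o["joint_pos"].round(2),m.round(3),o["width"]*93)
h=np.r_[m[:2,1],0]; h/=np.linalg.norm(h); lat=np.cross([0,0,1],h); e=o["eef_pos"]
th0=0
S=lambda th,lip: np.array([.592,.057,0])-.02*h+[0,0,lip]
prev=e
for th,lip in zip(range(10,71,10),(.18,.16,.145,.135,.128,.125,.125)):
    Rt=R.from_rotvec(lat*np.radians(th)).as_matrix()
    tz=np.sin(.436)*h-[0,0,np.cos(.436)]
    tcp=S(th,lip)+Rt@(-.075*h+[0,0,.070]-.003*tz)
    print(th,tcp.round(4),((tcp-prev)/.12).round(3)); prev=tcp
print("lat",lat.round(3),"10deg frac",(lat/12).round(4))
```

```text
[0.49485931 0.04701157 0.26969093] [-0.23 -0.11  1.95  0.17  0.9  -0.41] [[-0.101  0.903  0.418]
 [ 0.995  0.092  0.042]
 [-0.001  0.42  -0.907]] 9.63620661856106
10 [0.5099 0.0487 0.2649] [ 0.126  0.014 -0.04 ]
20 [0.5255 0.0502 0.2544] [ 0.13   0.013 -0.087]
30 [0.5426 0.052  0.2461] [ 0.142  0.014 -0.069]
40 [0.5605 0.0538 0.2397] [ 0.149  0.015 -0.053]
50 [0.5788 0.0557 0.2332] [ 0.152  0.015 -0.055]
60 [0.5968 0.0575 0.2274] [ 0.151  0.015 -0.048]
70 [0.6141 0.0593 0.2215] [ 0.144  0.015 -0.049]
lat [-0.101  0.995  0.   ] 10deg frac [-0.0084  0.0829  0.    ]
```

View pics/s3.png

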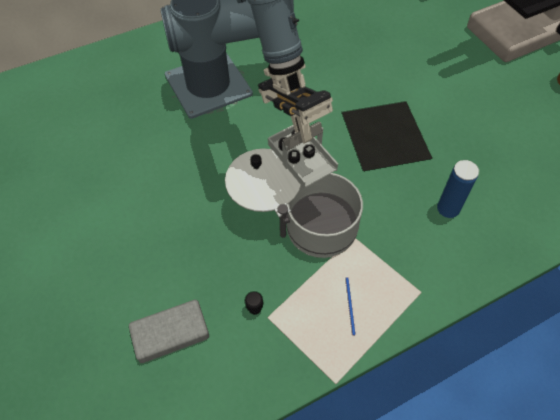

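The tray is held level with its spout (335,165) over the bin mouth (325,210) and the pucks still in it. The lid is aside at (262,180). Tipping now.

Call:
send_rows --plan '[-0.0042,0.0415,0,0.063,0.007,-0.02,2,-0.0042,0.0415,0,0.063,0.007,-0.02,2,-0.0042,0.0415,0,0.065,0.007,-0.043,2,-0.0042,0.0415,0,0.065,0.007,-0.043,2,-0.0042,0.0415,0,0.071,0.007,-0.035,2,-0.0042,0.0415,0,0.071,0.007,-0.035,2,-0.0042,0.0415,0,0.075,0.007,-0.026,2,-0.0042,0.0415,0,0.075,0.007,-0.026,2,-0.0042,0.0415,0,0.076,0.007,-0.028,2,-0.0042,0.0415,0,0.076,0.007,-0.028,2,-0.0042,0.0415,0,0.075,0.007,-0.024,2,-0.0042,0.0415,0,0.075,0.007,-0.024,2]'

```text
time_s: 10.2
eef_pos: [0.5989, 0.0557, 0.2282]
orientation: [-2.528, -0.0, 1.67]
ft_force: [1.0, -0.7, -2.8]
width: 0.102
gripper_force: 45.0
```

Call:
send_rows --plan '[0,0,0,0,0,0,2,0,0,0,0,0,0,2,0,0,0,0,0,0,2,0,0,0,0,0,0,2]'

```text
time_s: 10.53
eef_pos: [0.5975, 0.0567, 0.2309]
orientation: [-2.534, 0.001, 1.672]
ft_force: [0.1, 0.3, -1.9]
width: 0.104
gripper_force: 45.0
```

Run:
```python
from h import *
L=[]
for n in("top","scene"):
    im,P,p,T=cam(n)
    L.append(im[130:280,200:350] if n=="top" else im[100:250,250:400])
cv2.imwrite("pics/p.png",cv2.resize(np.hstack(L),None,fx=2.6,fy=2.6)[:,:,::-1])
print(env.get_obs()["joint_pos"].round(2))
```

```text
[-0.04  0.76  0.89 -0.1   2.09 -0.17]
```

View pics/p.png

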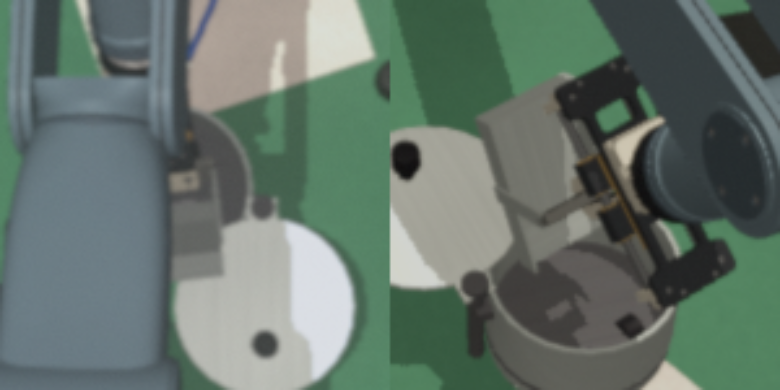

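One puck is visible on the bin floor near (630,325) and the tray's inside looks empty. I'll tip slightly further, then level out and look.

Call:
send_rows --plan '[-0.0042,0.0415,0,0.072,0.007,-0.024,2,-0.0042,0.0415,0,0.072,0.007,-0.024,2,0,0,0,0,0,0,2,0,0,0,0,0,0,2,0,0,0,0,0,0.1,2,0.0042,-0.0415,0,-0.072,-0.007,0.1,2,0.005,-0.05,0,-0.09,-0.009,0.1,2,0.005,-0.05,0,-0.09,-0.009,0.1,2,0.005,-0.05,0,-0.09,-0.009,0.1,2,0.005,-0.05,0,-0.09,-0.009,0.1,2,0.005,-0.05,0,-0.09,-0.009,0,2,0.005,-0.05,0,-0.09,-0.009,0,2]'

```text
time_s: 11.63
eef_pos: [0.54, 0.0518, 0.3022]
orientation: [-3.091, 0.004, 1.672]
ft_force: [0.5, -0.3, -1.4]
width: 0.104
gripper_force: 45.0
```

Call:
send_rows --plan '[0.005,-0.05,0,-0.09,-0.009,0,2,0.005,-0.05,0,-0.09,-0.009,0,2,0.005,-0.05,0,-0.09,0,0,2,0.005,-0.05,0,-0.09,0,0,2,0,0,0,-0.1,0.1,0,2,0,0,0,-0.1,0.2,0,2,0,0,0,-0.1,0.2,0,2,0,0,0,0,0.2,0,2,0,0,0,0,0.2,0,2,0,0,0,0,0.2,0,2,0,0,0,0,0.2,0,2,0,0,0,0,0,0,2]'

```text
time_s: 12.63
eef_pos: [0.4599, 0.2085, 0.2996]
orientation: [2.78, -0.001, 1.674]
ft_force: [-0.9, 0.3, -2.3]
width: 0.102
gripper_force: 45.0
```

Run:
```python
from h import *
from scipy.spatial.transform import Rotation as R
L=[]
for n in("top","scene"):
    im,P,p,T=cam(n); np.savez(f"{n}4.npz",im=im,P=P)
    L.append(im[130:330,110:310] if n=="top" else im[80:280,260:460])
    if n=="top":
        m=np.zeros((420,560),np.uint8); m[215:325,110:210]=(im[215:325,110:210].max(2)<62)
        k,l,s,c=cv2.connectedComponentsWithStats(m); i=1+np.argmax(s[1:,4]); r=cv2.minAreaRect(np.argwhere(l==i)[:,::-1].astype(np.float32)); print("mat",s[i,4],[ray(p,T,u,v,.004)[:2].round(3).tolist() for u,v in cv2.boxPoints(r)],ray(p,T,*r[0],.004).round(3))
a=np.load("top0.npz"); im=a["im"]; p=env.camera_params("top");T=np.array(p["extrinsics"])
m=np.zeros((420,560),np.uint8); m[215:325,110:210]=(im[215:325,110:210].max(2)<62)
k,l,s,c=cv2.connectedComponentsWithStats(m); i=1+np.argmax(s[1:,4]); r=cv2.minAreaRect(np.argwhere(l==i)[:,::-1].astype(np.float32)); print("mat0",s[i,4],[ray(p,T,u,v,.004)[:2].round(3).tolist() for u,v in cv2.boxPoints(r)],ray(p,T,*r[0],.004).round(3),r[2])
cv2.imwrite("pics/q.png",cv2.resize(np.hstack(L),None,fx=2,fy=2)[:,:,::-1])
o=env.get_obs();e=o["eef_pos"];M=R.from_euler("xyz",o["orientation"]).as_matrix()
print(e,o["joint_pos"].round(2),M.round(3),o["width"]*93,o["ft_force"])
# level target
h=np.r_[M[:2,1],0];h/=np.linalg.norm(h);tz=np.sin(.436)*h-[0,0,np.cos(.436)];ty=np.cos(.436)*h+[0,0,np.sin(.436)]
D=R.from_matrix(np.c_[np.cross(ty,tz),ty,tz]@M.T); print("turn",(np.degrees(D.as_rotvec())/120).round(4),"h",h)
```

```text
mat 3444 [[0.336, 0.486], [0.56, 0.425], [0.496, 0.199], [0.273, 0.261]] [0.416 0.343 0.004]
mat0 4906 [[0.339, 0.486], [0.545, 0.43], [0.492, 0.243], [0.287, 0.3]] [0.415 0.365 0.004] 14.931416511535645
[0.46032886 0.20597756 0.29857205] [ 0.23 -0.06  1.81 -0.05  1.04  0.15] [[-0.103  0.931  0.35 ]
 [ 0.995  0.097  0.035]
 [-0.002  0.351 -0.936]] 9.680032326483246 [ 0.00675807  0.85594081 -2.58143236]
turn [ 0.0045 -0.0365  0.0003] h [0.99464023 0.10339636 0.        ]
```

View pics/q.png

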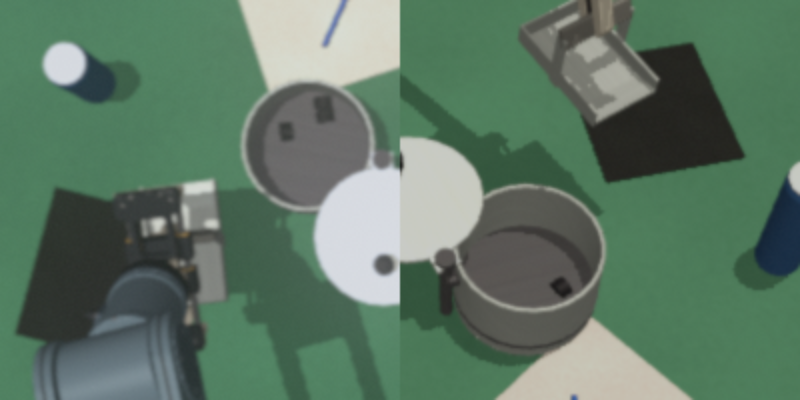

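The top crop shows two dark blobs on the bin floor, (287,132) and a bigger one at (324,108). The visible part of the tray looks empty, so I'll count pucks by depth and colour.

```bash
python3 - <<'E'
from h import *
for n in("top","scene"):
    a=np.load(n+"4.npz");im=a["im"].astype(int);P=a["P"]
    d=np.hypot(P[...,0]-.592,P[...,1]-.057)
    m=((d<.084)&(P[...,2]<.09)&(im.max(2)<70)).astype(np.uint8)
    k,l,s,c=cv2.connectedComponentsWithStats(m)
    for i in range(1,k):
        if s[i,4]>8: q=P[l==i]; print(n,"bin dark",s[i].tolist(),q.mean(0).round(3),"z",np.nanpercentile(q[:,2],[5,50,95]).round(3), "colour",im[l==i].mean(0).round(),"ext",(np.nanmax(q,0)-np.nanmin(q,0)).round(3))
    q=(d<.08)&(P[...,2]<.09); f=np.full((420,560),' ');
    if n=="top":
        g=im.max(2)
        ys=np.arange(165,236,1)
        for y in range(172,216): print("".join("%4d"%(g[y,x]) if 1 else "" for x in range(244,290,2)) )
E
python3 - <<'E'
from h import *
E
```

```text
top bin dark [268, 179, 8, 11, 46] [0.648 0.037 0.033] z [0.024 0.033 0.038] colour [66. 68. 65.] ext [0.028 0.02  0.017]
top bin dark [251, 192, 5, 8, 28] [0.618 0.093 0.032] z [0.028 0.033 0.036] colour [63. 65. 63.] ext [0.021 0.012 0.014]
 200 213 204 198 183 155 129 111  99  93  95  97 100 118 142 173 187 201 199 179 157 141 134
 194 207 193 181 145 114  93  89  89  86  89  89  90  93 104 131 156 184 176 151 137 134 134
 183 198 175 141 104  91  86  88  89  89  89  90  91  90  90  96 117 155 170 150 137 135 132
 172 185 142 100  88  86  87  87  88  92  95  94  96  95  95  92  94 119 158 169 146 134 135
 170 157 105  86  87  88  87  85  90  99 106 106 105 100  95  92  91  96 125 166 162 133 129
 157 116  88  87  88  86  86  89  98 107 110 109 103  99  90  87  92  94  98 139 166 140 123
 128  90  85  86  86  83  88  98 106 107 110 103  86  84  79  77  96  99  92 106 156 155 120
 101  86  88  86  83  87  97 105 108 109 107  95  72  74  71  71  97 106  98  95 125 161 134
  88  84  85  84  87  97 103 109 107 109 108  91  67  71  71  69  98 109 103  97 102 146 154
  86  84  83  81  94
[... 2785 characters left out ...]
8 108 108 110 108 109 109 109 110 108 109 109 108 108 109 107 108 107 108 107
 106 108 109 108 108 109 108 107 108 110 109 109 108 108 109 109 109 109 109 108 110 108 108
 102 107 109 109 109 108 108 110 107 108 108 109 108 108 109 108 110 108 111 109 108 108 108
  98 107 106 108 109 109 109 109 108 108 109 109 109 108 109 109 109 109 109 111 108 108 110
  96 106 106 108 107 108 110 109 110 108 108 109 109 110 110 109 109 109 109 109 109 113 128
scene bin dark [307, 193, 49, 29, 252] [0.568 0.12  0.027] z [0.023 0.027 0.031] colour [62. 60. 58.] ext [0.118 0.081 0.016]
scene bin dark [335, 218, 11, 11, 79] [0.622 0.091 0.032] z [0.026 0.032 0.038] colour [43. 41. 40.] ext [0.027 0.023 0.017]
```

Run:
```python
from h import *
a=np.load("top4.npz");b=np.load("scene4.npz")
A=cv2.resize(a["im"][168:238,228:300],(400,400),interpolation=2)
B=cv2.resize(b["im"][80:150,310:400],(400,400),interpolation=2)
C=cv2.convertScaleAbs(np.hstack([A,B]),alpha=1.5,beta=0)
cv2.imwrite("pics/z.png",C[:,:,::-1])
```

View pics/z.png

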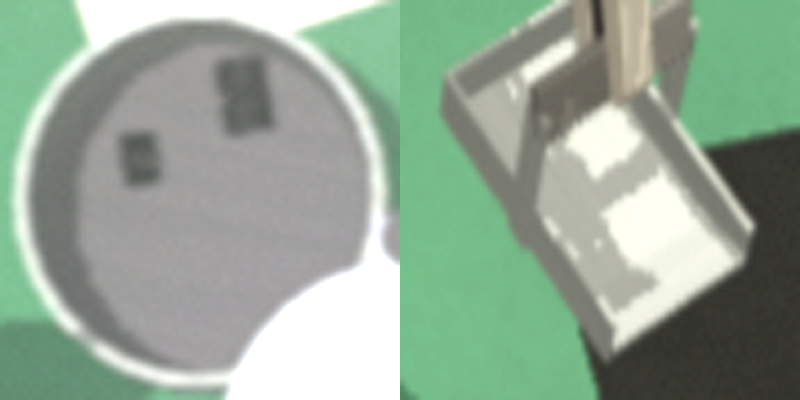

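Three pucks on edge can be seen in the bin: one at (140,158) and a pair at (245,95). The visible part of the tray is clean. A fourth could be hidden under the lid's edge or behind the gripper. I'll set the tray on the mat and check it unobstructed.

Call:
send_rows --plan '[0.0045,-0.0365,0,-0.064,0.15,0,2,0,0,0,-0.064,0.23,0,2,0,0,0,-0.064,0.25,0,2,0,0,0,-0.064,0.25,0,2,0,0,0,-0.064,0.25,0,2,0,0,0,-0.064,0.195,-0.1,2,0,0,0,0,0,-0.3,2,0,0,0,0,0,-0.3,2,0,0,0,0,0,-0.3,2,0,0,0,0,0,-0.3,2,0,0,0,0,0,-0.2,2,0,0,0,0,0,-0.1,2]'

```text
time_s: 13.73
eef_pos: [0.4146, 0.3616, 0.1015]
orientation: [2.714, 0.002, 1.669]
ft_force: [-0.6, 0.4, -2.6]
width: 0.103
gripper_force: 45.0
```

Call:
send_rows --plan '[0,0,0,0,0,0,2,0,0,0,0,0,0,2,0,0,0,0,0,0,2]'

```text
time_s: 13.98
eef_pos: [0.4174, 0.3645, 0.1058]
orientation: [2.708, -0.002, 1.67]
ft_force: [1.0, 0.4, -1.6]
width: 0.106
gripper_force: 45.0
```

```bash
cat > lv.py <<'E'
from h import *
from scipy.spatial.transform import Rotation as R
env.read_camera("top")
o=env.get_obs();e=o["eef_pos"];M=R.from_euler("xyz",o["orientation"]).as_matrix()
print(e,o["joint_pos"].round(2),o["width"]*93,o["ft_force"])
h=np.r_[M[:2,1],0];h/=np.linalg.norm(h);tz=np.sin(.436)*h-[0,0,np.cos(.436)];ty=np.cos(.436)*h+[0,0,np.sin(.436)]
D=R.from_matrix(np.c_[np.cross(ty,tz),ty,tz]@M.T); print("turn",(np.degrees(D.as_rotvec())/120).round(4),"h",h.round(3),"tz",tz.round(3),M[:,2].round(3))
E
python3 lv.py
```

```text
[0.41744963 0.36485134 0.10588462] [ 0.66  0.27  2.   -0.44  0.54  0.9 ] 9.73149650896851 [ 1.01334852 -1.1931477  -2.96156284]
turn [-0.0009 -0.001  -0.0005] h [0.995 0.098 0.   ] tz [ 0.42   0.042 -0.906] [ 0.418  0.044 -0.907]
```

Call:
send_rows --plan '[0,0,0,0,0,-0.08,2,0,0,0,0,0,-0.06,2,0,0,0,0,0,-0.03,2,0,0,0,0,0,0,2,0,0,0,0,0,0,2]'

```text
time_s: 14.45
eef_pos: [0.418, 0.3664, 0.0876]
orientation: [2.703, -0.003, 1.673]
ft_force: [-13.7, -6.5, 33.1]
width: 0.105
gripper_force: 45.0
```

Call:
send_rows --plan '[0,0,0,0,0,0.015,2,0,0,0,0,0,0,2]'

```text
time_s: 14.62
eef_pos: [0.4178, 0.3663, 0.0876]
orientation: [2.705, -0.003, 1.672]
ft_force: [-7.2, -2.5, 15.9]
width: 0.106
gripper_force: 45.0
```

Call:
send_rows --plan '[0,0,0,0,0,0.008,2,0,0,0,0,0,0,24,0,0,0,0,0,0,24,0,0,0,0,0,0,24,0,0,0,0,0,0,24,0,0,0,0,0,0,24]'

```text
time_s: 15.12
eef_pos: [0.4159, 0.3643, 0.085]
orientation: [2.712, 0.001, 1.671]
ft_force: [0.3, 0.6, 0.0]
width: 0.254
gripper_force: 0.0
```

Call:
send_rows --plan '[0,0,0,-0.05,-0.005,0.11,30,0,0,0,-0.1,-0.01,0.22,30,0,0,0,-0.1,-0.01,0.22,30,0,0,0,-0.1,-0.01,0.22,40,0,0,0,-0.1,-0.01,0.22,50,-0.0034,0.0346,0,0.06,-0.15,0.05,50,-0.0034,0.0346,0,0.06,-0.25,0.05,50,-0.0034,0.0346,0,0.06,-0.25,0.05,50,-0.0034,0.0346,0,0.06,-0.25,0.05,50,-0.0034,0.0346,0,0.06,-0.25,0.05,50,-0.0034,0.0346,0,0.06,-0.25,0,50,0,0,0,0,-0.25,0,50]'

```text
time_s: 16.12
eef_pos: [0.4085, 0.1592, 0.2346]
orientation: [-3.133, -0.001, 1.669]
ft_force: [0.6, -0.2, -0.4]
width: 0.538
gripper_force: 0.0
```

Call:
send_rows --plan '[0,0,0,0.05,-0.28,0,50,0,0,0,0.05,-0.28,0,50,0,0,0,0.05,-0.28,0,50,0,0,0,0.05,-0.28,0,50,0,0,0,0,-0.28,0,50,0,0,0,0,-0.15,0,50,0,0,0,0,0,0,50,0,0,0,0,0,0,50]'

```text
time_s: 16.78
eef_pos: [0.4291, -0.0254, 0.234]
orientation: [-3.134, -0.001, 1.668]
ft_force: [-0.3, 0.5, -0.8]
width: 0.537
gripper_force: 0.0
```

```bash
python3 - <<'E'
from h import *
L=[]
for n in("top","scene"):
    im,P,p,T=cam(n); np.savez(f"{n}5.npz",im=im,P=P)
    L.append(im[150:330,110:310] if n=="top" else im[80:260,260:460])
    if n=="top":
        m=np.zeros((420,560),np.uint8); m[215:325,110:210]=(im[215:325,110:210].max(2)<62)
        w=(P[...,0]>.28)&(P[...,0]<.55)&(P[...,1]>.24)&(P[...,1]<.5)&(im.min(2)>100)&(P[...,2]<.04)
        n_,l,s,c=cv2.connectedComponentsWithStats(w.astype(np.uint8)); X=np.argwhere(w)[:,::-1].astype(np.float32); r=cv2.minAreaRect(X); print("tray",len(X),[ray(p,T,u,v,.02)[:2].round(3).tolist() for u,v in cv2.boxPoints(r)],ray(p,T,*r[0],.02).round(3))
    q=(P[...,0]>.3)&(P[...,0]<.53)&(P[...,1]>.28)&(P[...,1]<.45)&(P[...,2]>.062)&(P[...,2]<.11)
    print(n,"handle",P[q].mean(0).round(3),P[q].min(0).round(3),P[q].max(0).round(3))
cv2.imwrite("pics/t.png",cv2.resize(np.hstack(L),None,fx=2,fy=2,interpolation=2)[:,:,::-1])
o=env.get_obs();print(o["eef_pos"],o["orientation"])
E
python3 m2.py 5
```

```text
tray 1625 [[0.494, 0.423], [0.503, 0.325], [0.347, 0.309], [0.339, 0.407]] [0.421 0.366 0.02 ]
top handle [0.421 0.362 0.088] [0.408 0.314 0.063] [0.434 0.412 0.102]
scene handle [0.423 0.358 0.086] [0.408 0.312 0.062] [0.436 0.413 0.102]
[ 0.42900731 -0.02407205  0.23407175] [-3.13423388e+00 -1.47160670e-03  1.67098125e+00]
top rim [0.5909 0.0585] 0.0869 337
hub [ 0.5649 -0.0409  0.1223] 99
lid [0. 0.] 0.0 0 831
scene rim [0.5932 0.0562] 0.0869 597
hub [ 0.5682 -0.0434  0.1233] 132
lid [ 0.467  -0.0415] 0.0922 33 3610
```

View pics/t.png

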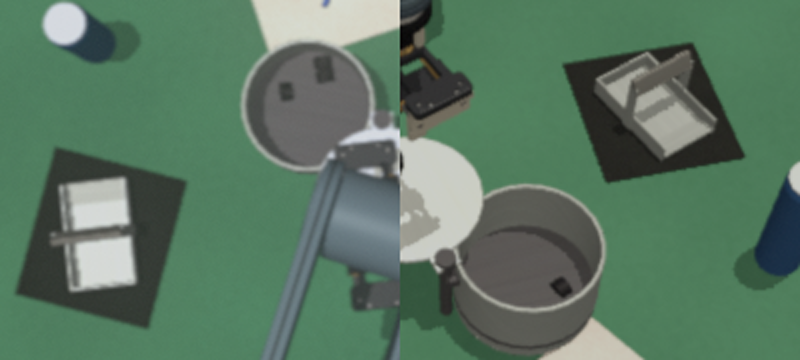

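The tray is upright, empty and centred on the mat. I count three pucks in the bin, so I need to check numerically for a fourth, either on the bench or in the part hidden from the top camera.

Run:
```python
from h import *
for n in("top","scene"):
  for k in("4","5"):
    a=np.load(n+k+".npz");im=a["im"].astype(int);P=a["P"]
    m=((im.max(2)<75)&(P[...,2]<.045)&(P[...,2]>-.02)&(P[...,0]>.3)&(P[...,0]<1.0)&(abs(P[...,1])<.6)).astype(np.uint8)
    c,l,s,_=cv2.connectedComponentsWithStats(m)
    for i in range(1,c):
        if s[i,4]>12: q=P[l==i]; print(n,k,s[i].tolist(),np.median(q,0).round(3),"ext",(q.max(0)-q.min(0)).round(3),im[l==i].mean(0).round())
  p=env.camera_params(n);T=np.array(p["extrinsics"]);R=T[:3,:3].T
  # floor points under the lid edge: where do they project, and what is seen there
a=np.load("scene5.npz");im=a["im"];P=a["P"];p=env.camera_params("scene");T=np.array(p["extrinsics"])
def vis(n,k):
    a=np.load(n+k+".npz");P=a["P"];p=env.camera_params(n);T=np.array(p["extrinsics"])
    g=np.arange(-.08,.081,.01);out=[]
    for x in g[::-1]:
        row=""
        for y in g[::-1]:
            if np.hypot(x,y)>.083: row+="  ";continue
            w=np.array([.592+x,.057+y,.008]); c=T[:3,:3].T@(w-T[:3,3]); u=int(round(p["fx"]*c[0]/c[2]+p["cx"]));v=int(round(p["fy"]*c[1]/c[2]+p["cy"]))
            z=P[v,u,2]; row+=" ." if z<.016 else " p" if z<.045 else " #"
        out.append(row)
    return out
A=vis("top","4");B=vis("scene","5")
for x,y in zip(A,B): print(x,"   |",y)
```

```text
top 4 [155, 164, 13, 17, 69] [0.684 0.347 0.029] ext [0.05  0.028 0.047] [42. 63. 67.]
top 4 [268, 179, 9, 12, 84] [0.649 0.037 0.033] ext [0.032 0.023 0.024] [68. 69. 67.]
top 4 [250, 192, 6, 8, 41] [0.619 0.092 0.033] ext [0.021 0.015 0.016] [65. 67. 65.]
top 4 [119, 225, 55, 77, 2785] [0.431 0.406 0.004] ext [0.219 0.162 0.022] [47. 52. 47.]
top 5 [155, 164, 13, 17, 67] [0.684 0.347 0.028] ext [0.05  0.029 0.045] [42. 63. 67.]
top 5 [267, 179, 10, 12, 86] [0.65  0.037 0.032] ext [0.033 0.025 0.019] [66. 68. 65.]
top 5 [250, 192, 7, 8, 46] [0.619 0.091 0.033] ext [0.021 0.017 0.015] [64. 66. 64.]
top 5 [119, 225, 83, 84, 2956] [0.412 0.352 0.004] ext [0.242 0.24  0.026] [52. 59. 52.]
scene 4 [351, 102, 81, 69, 3095] [0.451 0.378 0.005] ext [0.231 0.247 0.021] [37. 38. 33.]
scene 4 [304, 193, 53, 30, 315] [0.57  0.126 0.027] ext [0.122 0.094 0.023] [64. 61. 59.]
scene 4 [437, 200, 26, 18, 228] [0.715 0.347 0.023] ext [0.049 0.047 0.045] [27. 48. 65.]
scene 4 [335, 218, 12, 11, 86] [0.622 0.091 0.032] ext [0.029 0.023 0.017] [45. 43. 42.]
scene 4 [279, 223, 74, 32, 224] [ 0.603 -0.03
[... 2443 characters left out ...]
 |  p p p p p p p p p p p # # # # # p
 p p p p p p p p p p p p p p p p p    |  p p p # p p p p p p p p # # # # p
 p p p p p p p p p p p p p p p p p    |  p p p p p p p p p p p p p # # # p
 p p p p p p p p p p p p p p p p p    |  p p p p p p p p p p p p p # # # #
   p p p p p p p p p p p p p p p      |    p p p p p p p p p p p p p # #  
   p p p p p p p p p p p p # # #      |    p p p p p p p p p p p p p # #  
     p p p p p p p p p p # # #        |      p p p p p p p p p p p p #    
       p p p p p p p p # # #          |        p p p p p p p p p p p      
         p p p p p p # # #            |          p p p p p p p p p        
             # p # # #                |              p p p p p
```

Frames 1 and 2, with the lid already open, were taken before the pour, so I'll diff them against the frames taken after it.

Run:
```python
from h import *
for n,b,k in(("top","2","4"),("scene","2","5"),("scene","2","4"),("scene","1","5"),("top","2","5")):
    A=np.load(n+b+".npz");B=np.load(n+k+".npz")
    d=cv2.GaussianBlur(abs(A["im"].astype(np.float32)-B["im"]).max(2),(3,3),0)
    m=(d>14).astype(np.uint8); P=B["P"]
    c,l,s,g=cv2.connectedComponentsWithStats(m)
    for i in range(1,c):
        q=np.nanmedian(P[l==i],0)
        if s[i,4]>8 and .35<q[0]<.95 and -.3<q[1]<.25: print(n,b,k,s[i].tolist(),q.round(3),d[l==i].max(),"before",A["im"][l==i].mean(0).round(),"after",B["im"][l==i].mean(0).round())
P=np.load("scene1.npz")["P"];d=np.hypot(P[...,0]-.592,P[...,1]-.057);print("floor z scene1",np.nanpercentile(P[...,2][d<.05],[5,50,95]))
P=np.load("top2.npz")["P"];d=np.hypot(P[...,0]-.592,P[...,1]-.057);print("floor z top2",np.nanpercentile(P[...,2][d<.05],[5,50,95]))
```

```text
top 2 4 [266, 177, 12, 15, 149] [0.65  0.037 0.031] 45.125 before [110. 109. 108.] after [76. 77. 75.]
top 2 4 [249, 190, 9, 11, 80] [0.619 0.091 0.03 ] 48.6875 before [109. 109. 108.] after [75. 76. 75.]
top 2 4 [172, 241, 5, 12, 38] [0.466 0.238 0.392] 41.3125 before [47. 53. 46.] after [68. 68. 61.]
scene 2 5 [236, 28, 44, 19, 411] [ 0.462 -0.027  0.539] 45.0625 before [44. 50. 52.] after [67. 77. 79.]
scene 2 5 [334, 218, 13, 12, 100] [0.623 0.091 0.031] 62.5 before [94. 91. 88.] after [51. 49. 48.]
scene 2 4 [315, 0, 81, 143, 6787] [0.444 0.195 0.352] 135.5 before [ 72. 111.  82.] after [88. 90. 81.]
scene 2 4 [238, 100, 124, 89, 2050] [0.383 0.116 0.001] 46.125 before [ 82. 126.  94.] after [63. 98. 72.]
scene 2 4 [334, 218, 13, 12, 106] [0.622 0.091 0.031] 63.9375 before [94. 91. 88.] after [52. 50. 48.]
scene 1 5 [175, 0, 122, 208, 11391] [ 0.441 -0.026  0.301] 178.625 before [83. 98. 92.] after [75. 86. 79.]
scene 1 5 [283, 20, 5, 10, 25] [0.488 0.01  0.561] 23.5 before [53. 62. 63.] after [36. 42. 43.]
scene 1 5 [213, 189, 15, 15, 79] [ 0.386 -0.132  0.001] 37.0625 before [ 65. 105.  76.] after [ 68. 110.  79.]
scene 1 5 [334, 218, 13, 12, 101] [0.623 0.091 0.031] 62.75 before [94. 91. 88.] after [52. 49. 48.]
scene 1 5 [232, 234, 9, 6, 32] [ 0.52  -0.148  0.001] 33.1875 before [57. 93. 67.] after [ 74. 120.  87.]
top 2 5 [266, 177, 12, 15, 156] [0.65  0.037 0.03 ] 47.75 before [110. 109. 108.] after [75. 76. 74.]
top 2 5 [249, 190, 9, 11, 88] [0.619 0.092 0.03 ] 52.0 before [109. 109. 108.] after [75. 77. 74.]
floor z scene1 [0.02339535 0.02734001 0.03125878]
floor z top2 [0.02005098 0.02562516 0.03136517]
```

The visible bin floor reads about 26 mm high, while the specified floor is 6 mm. A puck lying flat (top at 24 mm) would therefore not show, and only pucks on edge would stick out. Nothing new appears on the bench, lid or tray, so I take the fourth puck to be lying flat in the bin. Closing the lid.

Call:
send_rows --plan '[0,0,0,-0.02,-0.12,0,60,0,0,0,0,0,0,60,0,0,0,0,0,-0.2,60,0,0,0,0,0,-0.2,60,0,0,0,0,0,-0.2,60,0,0,0,0,0,-0.11,60,0,0,0,0,0,0,60,0,0,0,0,0,0,20,0,0,0,0,0,0,20,0,0,0,0,0,0,20,0,0,0,0,0,0,20,0,0,0,0,0,0,20]' --newtons 20

```text
time_s: 17.88
eef_pos: [0.4274, -0.0394, 0.1499]
orientation: [-3.136, 0.0, 1.671]
ft_force: [-0.2, 0.3, 0.0]
width: 0.337
gripper_force: 0.0
```

Call:
send_rows --plan '[0,0,0,0,0,0,20,0,0,0,0,0,0,20,0,0,0,0,0,0,20]'

```text
time_s: 18.13
eef_pos: [0.4274, -0.0394, 0.1497]
orientation: [-3.136, -0.0, 1.671]
ft_force: [-0.2, 1.0, 6.2]
width: 0.294
gripper_force: 20.0
```

Run:
```python
import numpy as np
a=np.append(np.linspace(1.545,-.245,13),-.28);X=.14/.12*np.c_[-np.sin(a),np.cos(a)];print(np.diff(X,axis=0).round(3).tolist())
```

```text
[[0.017, 0.173], [0.043, 0.168], [0.068, 0.16], [0.091, 0.148], [0.112, 0.133], [0.13, 0.115], [0.146, 0.095], [0.158, 0.072], [0.167, 0.048], [0.172, 0.022], [0.174, -0.004], [0.171, -0.029], [0.039, -0.011]]
```

Call:
send_rows --plan '[0,0,0,0.017,0.173,0,20,0,0,0,0.043,0.168,0,20,0,0,0,0.068,0.16,0,20,0,0,0,0.091,0.148,0,20,0,0,0,0.112,0.133,0,20,0,0,0,0.13,0.115,0,20,0,0,0,0,0,0,20,0,0,0,0,0,0,20]'

```text
time_s: 18.8
eef_pos: [0.475, 0.076, 0.1486]
orientation: [-3.121, -0.015, 1.672]
ft_force: [-20.8, 26.4, 22.9]
width: 0.265
gripper_force: 23.6
```

Call:
send_rows --plan '[0,0,0,0.146,0.095,0,20,0,0,0,0.158,0.072,0,20,0,0,0,0.167,0.048,0,20,0,0,0,0.172,0.022,0,20,0,0,0,0.174,-0.004,0,20,0,0,0,0.16,-0.027,0,20,0,0,0,0,0,0,20,0,0,0,0,0,0,20]'

```text
time_s: 19.47
eef_pos: [0.5985, 0.1063, 0.1482]
orientation: [-3.135, -0.021, 1.674]
ft_force: [0.9, 41.5, -1.4]
width: 0.269
gripper_force: 25.7
```

Call:
send_rows --plan '[0,0,0,0,0,0,45,0,0,0,0,0,0,45,0,0,0,0,0,0,45,0,0,0,0,0,0,45]'

```text
time_s: 19.8
eef_pos: [0.5992, 0.0926, 0.1488]
orientation: [-3.134, -0.0, 1.671]
ft_force: [0.5, -1.1, 0.6]
width: 0.475
gripper_force: 0.0
```

Call:
send_rows --plan '[0,0,0,0,0,0.1,60,0,0,0,0,0,0.3,60,0,0,0,0,0,0.3,60,0,0,0,-0.2,-0.2,0.1,60,0,0,0,-0.3,-0.1,0,60,0,0,0,-0.3,-0.1,0,60,0,0,0,-0.3,-0.1,0,60,0,0,0,-0.3,-0.1,0,60,0,0,0,0,0,0,60,0,0,0,0,0,0,60]'

```text
time_s: 20.63
eef_pos: [0.43, 0.02, 0.2455]
orientation: [-3.135, -0.0, 1.668]
ft_force: [-0.1, 0.3, -0.7]
width: 0.649
gripper_force: 0.0
```

```bash
cat > k.py <<'E'
from h import *
for n in("top","scene"):
    im,P,p,T=cam(n)
    r=np.hypot(P[...,0]-.567,P[...,1]+.043)
    m=(P[...,2]>.146)&(P[...,2]<.162)&(P[...,0]>.38)&(P[...,0]<.68)&(P[...,1]>-.15)&(P[...,1]<.2)&(im.max(2)<90)&(abs(r-.14)<.03); k=P[m]
    if len(k): q=k.mean(0); print(n,"knob",len(k),q.round(4),"lid angle",round(np.arctan2(-(q[0]-.567),q[1]+.043)+.245,3))
    q=(P[...,0]>.3)&(P[...,0]<.53)&(P[...,1]>.28)&(P[...,1]<.45)&(P[...,2]>.062)&(P[...,2]<.11)
    print("handle",P[q].mean(0).round(3))
print(env.get_obs()["eef_pos"],env.get_obs()["time_s"])
E
python3 k.py
```

```text
top knob 41 [0.5995 0.093  0.1534] lid angle 0.01
handle [0.421 0.362 0.088]
scene knob 95 [0.6041 0.0918 0.1537] lid angle -0.024
handle [0.423 0.358 0.086]
[0.43240896 0.02040686 0.24570028] 20.7333
```

```bash
python3 -c "
from cell import env
print(env.finish_job())"
```

```text
the job is handed in; nothing more can be done
None
```

I handed the job in at about 21 s with the empty tray let go on the mat near its centre and the lid closed to about 0 rad, but I could see only three of the four pucks in the bin; the fourth is probably lying flat there, since a search of the before-and-after images found it nowhere else.

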